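Trip the roller bucket and set it upright again

TASK

Put the loose short roller into the tip bucket beside the identical one already there, so that the bucket trips and dumps both into its catch tray. Then swing the empty bucket back by its rear handle until it sits fully upright again, with both rollers left in the tray.

Things in the scene. Friction and masses are not known exactly. Their poses are not given: they have to be found in the camera images.
- stand: Fixed sheet-metal stand: tip bucket at one end, open catch tray at the other. Origin: on the table right below the pivot (130 mm up), midway between two side cheeks (outer faces at y +-99 mm, 148 mm high); x points to the tray (the way the bucket tips), y along the pivot, z up. Tray inside: x 38 to 242, y +-98 mm, floor 4 mm up, walls 34 to 64 mm high.
- load_spot (a point): The free place in the upright bucket: point on its inner floor, 138 mm above the table, at stand x 31, y 37 mm (axes as the stand). The bucket is a steel trough, floor x 10 to 54, y +-75 mm; back and side walls end 35 mm above the floor; the front slopes out to a lip at x 93, 45 mm above the floor. A dark counterweight bar (26 x 130 x 26 mm) is behind the back wall.
- bucket (a joint): Tilt of the bucket about its pivot, rad: 0 upright against its stop, 1.6 fully tipped towards the tray. One roller does not trip it; two do, at once. Emptied, it stays tipped until swung back; the handle takes 2 to 3 N. Once below about 0.2 rad it falls home by itself and stays.
- handle (a point): Centre of the handle at the bucket's rear: a steel bar 14 mm in diameter, 70 mm long, parallel to the pivot, on a 40 mm wide flat strip. It circles the pivot at 114 mm: upright it is at stand x -110, 100 mm above the table; fully tipped at x -27, 241 mm up. To reset, push or lead it from the tray side back along that arc (away from the tray, then down).
- roller: The short roller to load: black rubber on a steel core, 32 mm in diameter, 56 mm tall, about 0.16 kg, standing on end on the table. Origin: centre of its lower end, z along its axis. Two other rollers near it are not part of the job: a slim tall one (22 x 85 mm) and a wide flat one (52 x 34 mm).
- mate: The identical roller (32 x 56 mm) that already stands in the bucket, 74 mm from the free place. Origin: centre of its lower end, z along its axis.
Things that resemble listed ones, but are neither listed nor needed, are in the scene too. What is shaped like the roller but yellow is not meant.

How it is judged:
By the outcome, as a careful person would: the job done as asked, in the order asked, and still so for the second after the job is handed in, with the robot touching nothing.
It also fails if it takes over 54 s, if anything falls off the work surface, if the arm or the gripper's body presses on something with over 40 N, if the wrist force passes 120 N, or if a joint passes its speed limit or range.

ROBOT

A 7-joint arm with a two-finger parallel gripper is mounted at the origin on the work surface. World frame = base frame: x ahead of the robot, y to its left, z up, the work surface at z = 0. Lengths are in m, angles in rad, forces in N, time in s.
With the tool pointing down it reaches from about 0.35 to 0.9 m from the base axis. Payload 7.2 kg.
Tool frame: the origin (TCP) lies between the finger pads; the fingertips stand 14 mm ahead of it and the grasp point (between the pads) lies 5 mm behind it; z points along the fingers, x is the direction in which the jaws open and shut, and the axes are right-handed (so a half turn about z gives the same grasp; the last joint's range is limited). The gripper opens to 85 mm and grips with 20 to 120 N. Pads are 22 mm wide; open, the fingers measure 114 mm over their backs; the gripper's body (76 mm by 85 mm) begins 54 mm behind the grasp point. The pads swing forward as they close: fully open they stand 13 mm farther back than shut.
Start: joints at [-1.251, 0.411, -0.013, 1.596, 0.006, 1.134, -0.082], TCP at [0.236, 0.579, 0.245] pointing down, gripper open.
Joint ranges: [-2.95, 2.95], [-0.29, 1.99], [-1.47, 1.44], [0.14, 2.54], [-1.03, 4.17], [0.13, 1.85], [-2.86, 2.86]. Speed limits (rad/s): [2.39, 2.39, 3.01, 3.01, 3.14, 3.14, 3.14].

INTERFACE

Orientations are given as a rotation vector (axis times angle).
In Python, from rig import ctrl gives the robot as it stands.
- The arm moves only by the tool step_arm, never from a script. Its argument "moves" is a list of rows, each a list of 7 numbers: the shift along the tool's x, y, z in units of 500 mm (1.0 is 500 mm), then the turn, a rotation vector about the tool's x, y, z in units of 180 degrees (1.0 is 180 degrees), then the gripper command: -1 is fully open, 1 is shut, values between are in proportion. In form: [[dx, dy, dz, ax, ay, az, hand], ...]. A call has 1 to 8 rows; each row is the pose to reach, as a shift and turn from the pose commanded when the call began, along the tool's axes at that moment, turning the shorter way round; what a row does not reach only later rows make up. A row lasts 1/8 s, in which the tool goes at most 62.5 mm and 10.7 degrees, less where a joint would pass 70% of its speed; a pose out of reach is approached as far as the arm can. A call with a number of a shift or a turn outside -1 to 1 is refused whole. A call with a gripper value outside its range is refused whole. The fingers move at their own pace and stop on an object; "squeeze" is the grip in N (left out, the last holds). Time passes only in rows, so rows that repeat a pose let the fingers close. It gives the time, the measured TCP pose, the force and the opening at its end, in the units of the state.
- ctrl.state(): the state, without advancing time (a new reading comes with each control period).
- ctrl.read_camera(name): name is "side" or "top" or "wrist"; returns a dict with "color" (400x640x3 uint8, red, green, blue), "camera_matrix" (3x3 intrinsics, pixels), "world_from_camera" (4x4, takes a point from camera to world coordinates). Camera axes: x right, y down, z forward; pixel columns grow to the right and rows downward; lengths in m; the calibration is good to about 2 mm. A picture is of the moment at which its call begins. There is no depth.
- ctrl.finish_job(): hands the job in, once; it reports no verdict.
Trained networks look in the newest picture that a camera, given by its name, has taken for a name from the list of things; names that differ only in an ending like _2 or _b are one class to them, and where a whole thing is asked for, a point or a joint stands for the part that bears it (a point fixed in the world has none). Each returns a list of dicts, best first, with "conf" (0 to 1); they miss things now and then, are a little off and sometimes report something else, mostly with a low value. They report only what shows in the picture. A call takes as long as a camera call. They do not tell look-alikes from the thing itself.
- ctrl.find_in(thing, camera): "position" ([row, column] in pixels, amid what is visible of it).
The state is a dict: "time": time; "q": joint angles; "joint_vel": joint speeds; "joint_torque": joint torques, N m; "tool_pos": TCP position; "ee_rot": TCP orientation; "wrist_force": force on the tool from outside, world axes, zero at the start; "moment": the same for the moment, N m; "gripper_width": opening from 0.0 (shut) to 1.0 (fully open).
Only numpy, scipy, OpenCV 4.12 (cv2) and the standard library are available. Lean on these libraries where they do the work, as an engineer would, in place of code of your own. Each camera call takes 0.05 s, during which the arm holds its last target.

## Working session

There is one attempt and no reset: what is moved stays moved. The work goes in short steps, Python scripts to look and compute and a tool call to move; the robot and the scene stay as the last step left them, time stands still between calls to the robot, and variables do not carry over. Pictures are saved under pics/ and viewed, and the job is handed in when it is done.

Besides the shell and the picture viewer there is one more tool, called after "Request:" as name([rows], argument=value, ...), one row to a line, values as JSON. step_arm: Moves the arm, as the interface text tells. Its arguments: {"type":"object","properties":{"moves":{"type":"array","items":{"type":"array","items":{"type":"number","minimum":-1,"maximum":1}}},"squeeze":{"type":"number"}},"required":["moves"]}

```bash
ls; mkdir -p pics; cat > h.py <<'E'
import numpy as np, cv2
from rig import ctrl
def snap(n,fn):
    r=ctrl.read_camera(n); cv2.imwrite(f'pics/{fn}.png',r['color'][:,:,::-1]); return r
E
python3 - <<'E'
from h import *
np.set_printoptions(precision=4,suppress=True)
for n in ['side','top','wrist']:
    r=snap(n,n+'0'); np.savez(f'{n}0.npz',**r); print(n,r['camera_matrix'].tolist(),r['world_from_camera'])
    for t in ['stand','bucket','handle','roller','mate']:
        print(t,[(np.round(d['position'],1).tolist(),round(d['conf'],2)) for d in ctrl.find_in(t,n)])
print(ctrl.state())
E
```

```text
pics
side [[393.42277353590595, 0.0, 319.3706657058563], [0.0, 393.42277353590595, 198.0987229459303], [0.0, 0.0, 1.0]] [[-0.9992 -0.0285  0.0288  0.5322]
 [-0.0403  0.7672 -0.6401  0.3279]
 [-0.0039 -0.6407 -0.7677  0.63  ]
 [ 0.      0.      0.      1.    ]]
stand [([338.5, 318.2], 0.67)]
bucket [([334.1, 319.1], 0.73)]
handle [([335.4, 318.6], 0.89)]
roller [([147.5, 309.1], 0.54), ([125.1, 297.0], 0.54)]
mate [([330.9, 283.9], 0.78)]
top [[381.7118810756535, 0.0, 321.64366109186756], [0.0, 381.7118810756535, 201.69870052898176], [0.0, 0.0, 1.0]] [[ 0.1249 -0.9628  0.2395  0.3823]
 [-0.9922 -0.1202  0.034  -0.1256]
 [-0.004  -0.2419 -0.9703  0.7601]
 [ 0.      0.      0.      1.    ]]
stand [([190.2, 183.0], 0.65)]
bucket [([178.7, 173.9], 0.9)]
handle [([181.7, 172.6], 0.62)]
roller [([193.5, 469.6], 0.58), ([207.2, 437.2], 0.55), ([149.1, 171.6], 0.22)]
mate [([149.8, 172.1], 0.94)]
wrist [[346.47493127902, 0.0, 322.1093903413149], [0.0, 346.47493127902, 205.1426704427049], [0.0, 0.0, 1.0]] [[ 0.3783  0.8796  0.2884  0.1613]
 [ 0.9257 -0.3591 -0.119   0.6091]
 [-0.0011  0.312  -0.9501  0.3743]
 [ 0.      0.      0.      1.    ]]
stand [([386.2, 234.3], 0.91)]
bucket []
handle []
roller []
mate []
{'time': 0.9, 'q': array([-1.2512,  0.4111, -0.0127,  1.5962,  0.0056,  1.1343, -0.0822]), 'joint_vel': array([ 0.0006,  0.0004, -0.0007, -0.0004, -0.    ,  0.0014,  0.0005]), 'joint_torque': array([  0.0007, -60.0406,   0.6815, -29.9738,   0.0139,   0.0018,
         0.    ]), 'tool_pos': array([0.2364, 0.5786, 0.2453]), 'ee_rot': array([-2.6078, -1.7517, -0.    ]), 'wrist_force': array([-1.2599, -0.5281,  0.1167]), 'moment': array([-0.0092,  0.0569, -0.0111]), 'gripper_width': 0.997939082841569}
```

View pics/side0.png

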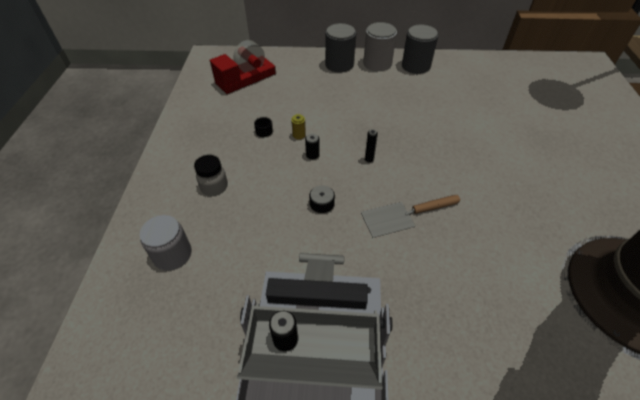

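View pics/top0.png

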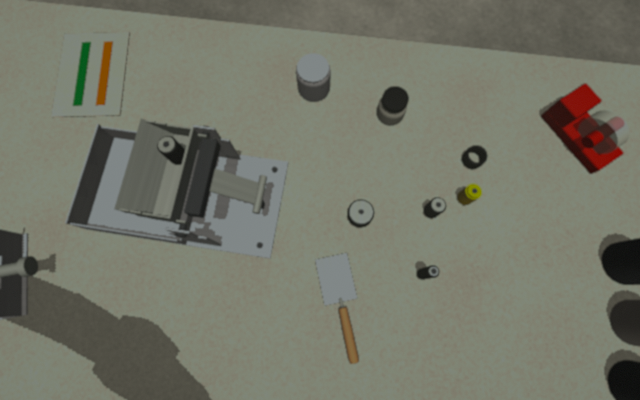

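View pics/wrist0.png

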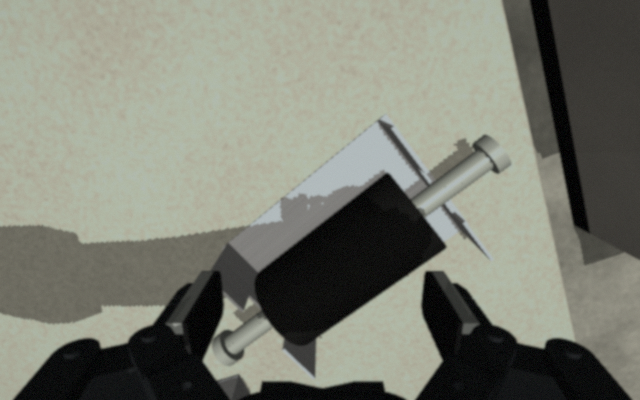

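```bash
cat >> h.py <<'E'
def crop(src,fn,r0,r1,c0,c1,s):
    im=cv2.imread(f'pics/{src}.png')[r0:r1,c0:c1]; cv2.imwrite(f'pics/{fn}.png',cv2.resize(im,None,fx=s,fy=s,interpolation=cv2.INTER_CUBIC))
def ray(cam,rc):
    K=cam['camera_matrix'];T=cam['world_from_camera']
    d=T[:3,:3]@np.linalg.solve(K,[rc[1],rc[0],1.]); return T[:3,3],d/np.linalg.norm(d)
def tri(*obs):
    A=np.zeros((3,3));b=np.zeros(3);R=[ray(*o) for o in obs]
    for o,d in R:
        P=np.eye(3)-np.outer(d,d);A+=P;b+=P@o
    x=np.linalg.solve(A,b); return x,[float(np.linalg.norm((np.eye(3)-np.outer(d,d))@(x-o))) for o,d in R]
def atz(cam,rc,z):
    o,d=ray(cam,rc); return o+d*(z-o[2])/d[2]
def proj(cam,p):
    T=np.linalg.inv(cam['world_from_camera']);c=T[:3,:3]@np.asarray(p)+T[:3,3];u=cam['camera_matrix']@c;return np.array([u[1]/u[2],u[0]/u[2]])
E
python3 - <<'E'
from h import *
crop('top0','t_r',140,290,340,500,5)
crop('side0','s_r',100,225,240,400,5)
crop('top0','t_s',110,265,60,295,3.4)
crop('side0','s_s',245,400,230,400,3.8)
E
```

```text
(no output)
```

View pics/t_r.png

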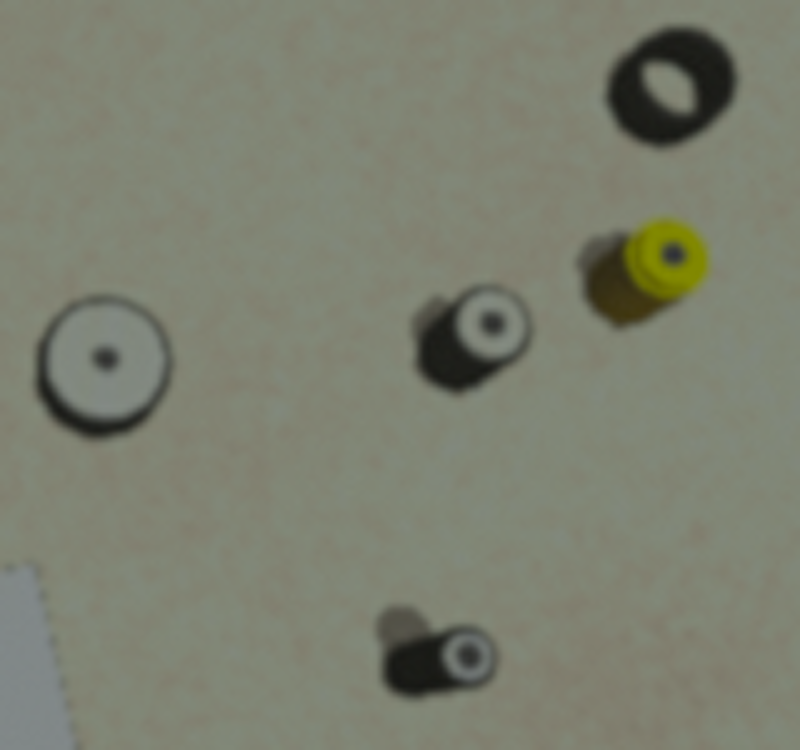

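View pics/s_r.png

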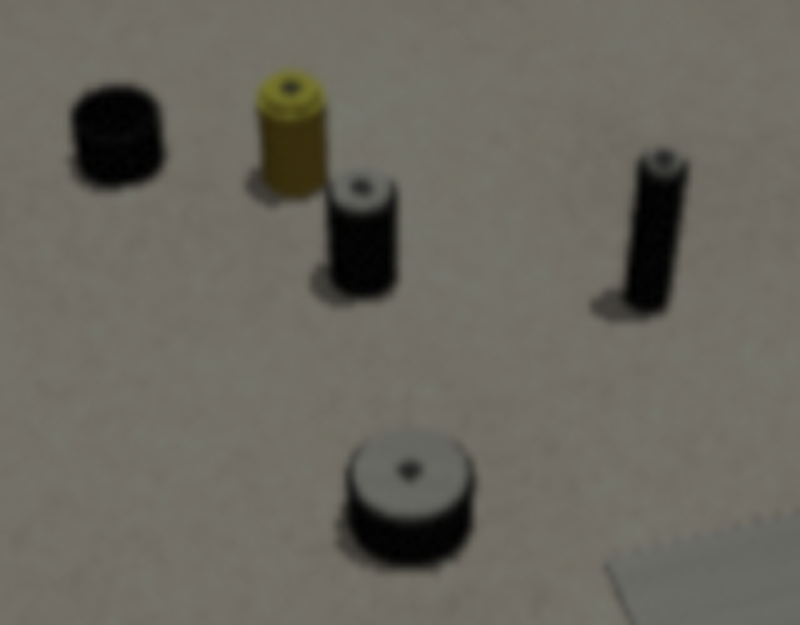

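View pics/t_s.png

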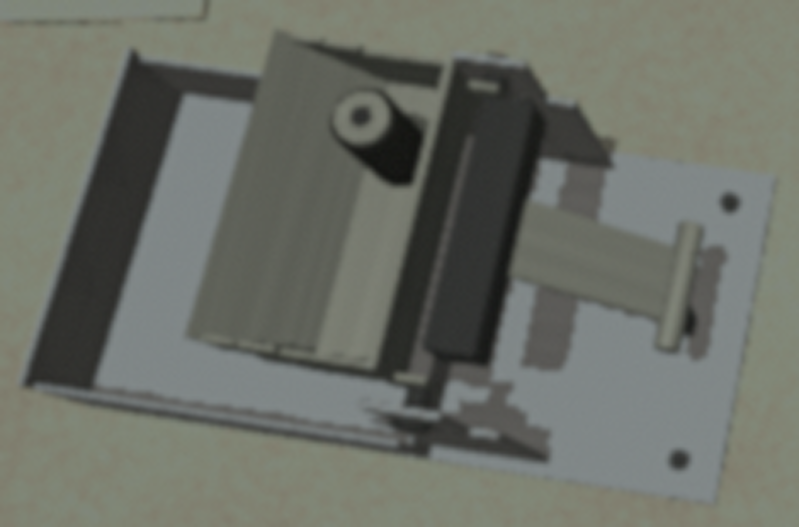

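View pics/s_s.png

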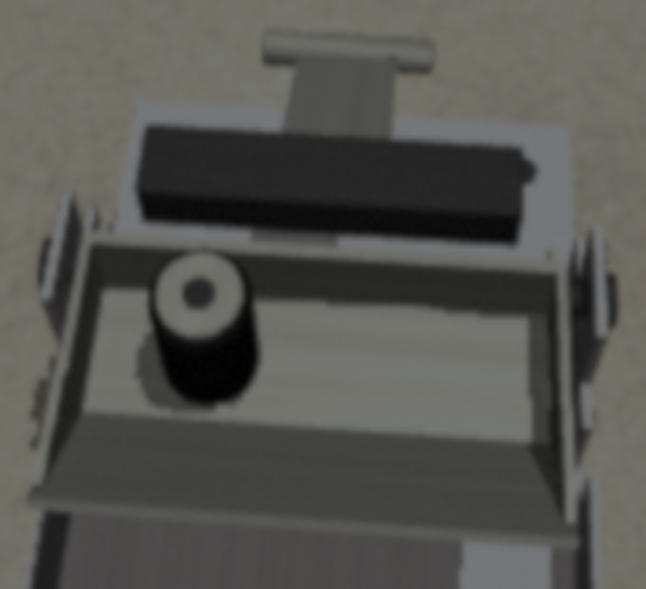

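```bash
python3 - <<'E'
from h import *
np.set_printoptions(precision=4,suppress=True)
S=dict(np.load('side0.npz'));T=dict(np.load('top0.npz'))
pts={}
for n,t,s in [('roller',(204.8,438.5),(137.3,312.3)),('mate',(144.4,165.9),(322.1,282.1)),
 ('hL',(176.2,262.9),(256.8,299.7)),('hR',(212.1,256.2),(259.5,343.7)),
 ('lipL',(119.7,142.4),(375.8,238.4)),('lipR',(209.1,115.9),(387.9,382.1)),('bwL',(129.1,192.9),(308.2,253.2)),
 ('slim',(271.5,433.8),(131.8,372.8)),('flat',(211.6,361.2),(194,322)),('yel',(191,474.6),(117.6,298.2))]:
    x,e=tri((T,t),(S,s));pts[n]=x;print(n,x,np.round(e,4))
# fit stand pose: x,y,yaw from mate,hmid,lips
from scipy.optimize import least_squares
mod={'mate':(31,-37,194),'hL':(-110,-35,107),'hR':(-110,35,107),'lipL':(93,-75,183),'lipR':(93,75,183)}
for sg in (1,-1):
    def w(p):
        c,s=np.cos(p[2]),np.sin(p[2]);R=np.array([[c,-s,0],[s,c,0],[0,0,1]])
        return {k:R@(np.array(v)*[1,sg,1]/1000)+[p[0],p[1],0] for k,v in mod.items()}
    r=least_squares(lambda p:np.concatenate([(w(p)[k]-pts[k])*1000 for k in mod]),[.4,.3,2 ]);
    print(sg,r.x,r.cost);print({k:np.round((w(r.x)[k]-pts[k])*1000,1).tolist() for k in mod})
E
```

```text
roller [ 0.5765 -0.3206  0.0582] [0.0005 0.0005]
mate [0.5838 0.1511 0.1957] [0.0002 0.0002]
hL [0.578  0.0085 0.1038] [0.0003 0.0003]
hR [0.5105 0.0099 0.1029] [0.0011 0.0011]
lipL [0.6268 0.2066 0.1813] [0.0004 0.0004]
lipR [0.473  0.2123 0.1805] [0.0009 0.0009]
bwL [0.6246 0.1245 0.1708] [0.0007 0.0007]
slim [ 0.4485 -0.311   0.0858] [0.0004 0.0004]
flat [ 0.5504 -0.1787  0.0357] [0.0007 0.0007]
yel [ 0.6123 -0.3876  0.0575] [0.0005 0.0005]
1 [0.547  0.1185 1.5436] 34.468780470901116
{'mate': [1.1, -2.6, -1.7], 'hL': [1.1, -1.0, 3.2], 'hR': [-1.5, -0.5, 4.1], 'lipL': [-2.3, 2.8, 1.7], 'lipR': [1.6, 1.2, 2.5]}
-1 [0.5618 0.1174 1.4578] 29853.97975800565
{'mate': [-55.2, 1.4, -1.7], 'hL': [-63.3, 3.5, 3.2], 'hR': [73.7, -5.8, 4.1], 'lipL': [-129.0, 11.7, 1.7], 'lipR': [173.9, -10.9, 2.5]}
```

```bash
cat >> h.py <<'E'
from scipy.spatial.transform import Rotation as Ro
np.set_printoptions(precision=4,suppress=True)
def down(yaw): # tool down, tool x at heading yaw (world)
    c,s=np.cos(yaw),np.sin(yaw);return Ro.from_matrix(np.array([[c,s,0],[s,-c,0],[0,0,-1.]]))
def delta(p,R):
    st=ctrl.state();R0=Ro.from_rotvec(st['ee_rot']);d=R0.inv().apply(np.array(p)-st['tool_pos'])/0.5
    a=(R0.inv()*R).as_rotvec()/np.pi
    print('move',np.round(d,4),np.round(a,4),'q',st['q'],'t',st['time'],'W',st['gripper_width'],'F',st['wrist_force'])
E
python3 - <<'E'
from h import *
delta((.47,.1,.32),down(np.radians(-1.6)))
delta((.5765,-.3206,.32),down(np.radians(-1.6)))
E
```

```text
move [-0.7094  0.7945 -0.1494] [-0.     -0.      0.3854] q [-1.2512  0.4111 -0.0127  1.5962  0.0056  1.1343 -0.0822] t 0.9 W 0.997939082841569 F [-1.2599 -0.5281  0.1167]
move [-1.4076  1.3098 -0.1495] [-0.     -0.      0.3854] q [-1.2512  0.4111 -0.0127  1.5962  0.0056  1.1343 -0.0822] t 0.9 W 0.997939082841569 F [-1.2599 -0.5281  0.1167]
```

Request:
step_arm([
  [-0.1, 0.1, -0.15, 0, 0, 0.05, -1],
  [-0.71, 0.795, -0.15, 0, 0, 0.385, -1],
  [-0.71, 0.795, -0.15, 0, 0, 0.385, -1],
  [-0.71, 0.795, -0.15, 0, 0, 0.385, -1],
  [-0.71, 0.795, -0.15, 0, 0, 0.385, -1],
  [-0.71, 0.795, -0.15, 0, 0, 0.385, -1],
  [-0.71, 0.795, -0.15, 0, 0, 0.385, -1],
  [-0.71, 0.795, -0.15, 0, 0, 0.385, -1],
], squeeze=60)

```text
time: 1.9
tool_pos: [0.447, 0.1457, 0.3176]
ee_rot: [-3.14, 0.044, -0.001]
wrist_force: [0.9, 0.8, 0.0]
gripper_width: 0.999
```

```bash
python3 - <<'E'
from h import *
delta((.5765,-.3206,.25),down(np.radians(-1.6)))
E
```

```text
move [0.2847 0.9252 0.1346] [-0.0003 -0.0003  0.    ] q [-0.825   0.0703  0.4376  1.8752 -0.0325  1.2016 -0.4045] t 1.9 W 0.9990362747315406 F [0.8754 0.84   0.004 ]
```

Request:
step_arm([
  [0.28, 0.925, 0.1, 0, 0, 0, -1],
  [0.28, 0.925, 0.1, 0, 0, 0, -1],
  [0.28, 0.925, 0.13, 0, 0, 0, -1],
  [0.28, 0.925, 0.13, 0, 0, 0, -1],
  [0.28, 0.925, 0.13, 0, 0, 0, -1],
  [0.28, 0.925, 0.13, 0, 0, 0, -1],
  [0.28, 0.925, 0.13, 0, 0, 0, -1],
  [0.28, 0.925, 0.13, 0, 0, 0, -1],
])

```text
time: 2.9
tool_pos: [0.5743, -0.3209, 0.2515]
ee_rot: [3.141, -0.043, -0.0]
wrist_force: [-0.1, -0.1, 0.2]
gripper_width: 1.003
```

```bash
python3 - <<'E'
from h import *
delta((.5765,-.3206,.15),down(np.radians(-1.6)))
E
```

```text
move [ 0.0043 -0.0008  0.203 ] [0.0001 0.0001 0.0003] q [-0.0125  0.5271  0.6785  1.5352 -0.3449  1.2018  0.6979] t 2.9 W 1.0025036880136227 F [-0.1478 -0.0501  0.2155]
```

Request:
step_arm([
  [0.004, 0, 0.1, 0, 0, 0, -1],
  [0.004, 0, 0.2, 0, 0, 0, -1],
  [0.004, 0, 0.2, 0, 0, 0, -1],
])

```text
time: 3.28
tool_pos: [0.5741, -0.317, 0.1484]
ee_rot: [-3.138, 0.042, 0.011]
wrist_force: [-0.1, -0.1, 0.5]
gripper_width: 1.0
```

```bash
python3 - <<'E'
from h import *
r=snap('wrist','w1'); np.savez('w1.npz',**r)
for p in [(.5765,-.3206,.056),(.5765,-.3206,.0)]: print(proj(r,p))
print(ctrl.state()['tool_pos'])
E
```

```text
[220.6969 328.0696]
[197.0592 327.4843]
[ 0.5756 -0.3182  0.1514]
```

View pics/w1.png

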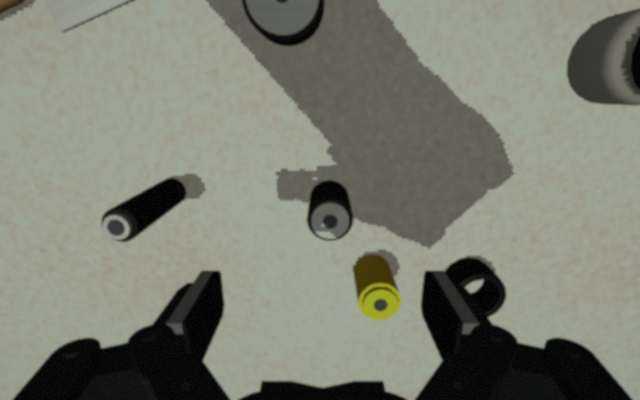

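```bash
python3 - <<'E'
from h import *
delta((.577,-.3206,.045),down(np.radians(-1.6)))
E
```

```text
move [0.0036 0.005  0.2128] [-0.0003  0.0009  0.0004] q [ 0.0152  0.6204  0.6273  1.6365 -0.4105  1.0229  0.7455] t 3.325 W 0.9991795684419522 F [ 1.1588 -0.754   1.0702]
```

Request:
step_arm([
  [0.003, 0.004, 0.08, 0, 0, 0, -1],
  [0.003, 0.004, 0.15, 0, 0, 0, -1],
  [0.003, 0.004, 0.212, 0, 0, 0, -1],
  [0.003, 0.004, 0.212, 0, 0, 0, -1],
  [0.003, 0.004, 0.212, 0, 0, 0, 1],
  [0.003, 0.004, 0.212, 0, 0, 0, 1],
  [0.003, 0.004, 0.212, 0, 0, 0, 1],
  [0.003, 0.004, 0.212, 0, 0, 0, 1],
], squeeze=60)

```text
time: 4.32
tool_pos: [0.5784, -0.3209, 0.0476]
ee_rot: [3.141, -0.041, 0.003]
wrist_force: [-0.6, 0.9, 7.5]
gripper_width: 0.355
```

```bash
python3 - <<'E'
from h import *
r=snap('wrist','w2')
delta((.577,-.3206,.25),down(np.radians(-1.6)))
E
```

```text
move [-0.0019 -0.0004 -0.4048] [ 0.0002 -0.0006  0.0005] q [ 0.067   0.7439  0.5531  1.6926 -0.4956  0.8465  0.8101] t 4.375 W 0.35202152039533036 F [0.0274 0.928  6.7642]
```

View pics/w2.png

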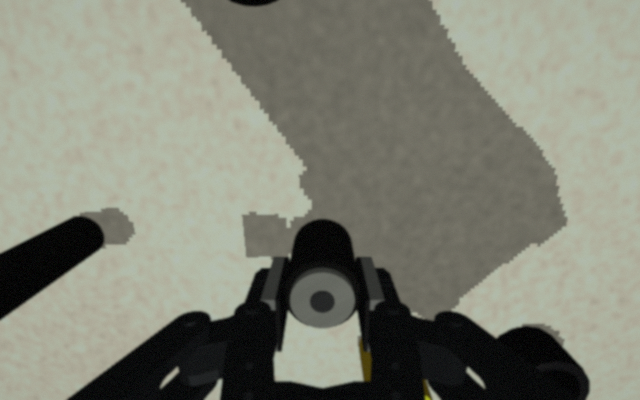

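Request:
step_arm([
  [0, 0, -0.1, 0, 0, 0, 1],
  [0, 0, -0.22, 0, 0, 0, 1],
  [0, 0, -0.34, 0, 0, 0, 1],
  [-0.02, -0.1, -0.46, 0, 0, 0, 1],
  [-0.05, -0.3, -0.49, 0, 0, 0, 1],
  [-0.1, -0.6, -0.49, 0, 0, 0, 1],
  [-0.1, -0.7, -0.49, 0, 0, 0, 1],
  [-0.1, -0.7, -0.49, 0, 0, 0, 1],
])

```text
time: 5.38
tool_pos: [0.5422, -0.0324, 0.2886]
ee_rot: [-3.141, 0.042, -0.001]
wrist_force: [0.6, 0.3, -1.5]
gripper_width: 0.354
```

```bash
python3 - <<'E'
from h import *
delta((.5105,.1515,.28),down(np.radians(-1.6)))
E
```

```text
move [-0.0732 -0.366   0.0173] [-0.0002 -0.0002  0.0004] q [-0.5791  0.264   0.6833  1.7724 -0.1807  1.168   0.1318] t 5.375 W 0.3539410765183841 F [ 0.5524  0.3255 -1.4737]
```

Request:
step_arm([
  [-0.073, -0.12, 0.01, 0, 0, 0, 1],
  [-0.073, -0.24, 0.01, 0, 0, 0, 1],
  [-0.073, -0.34, 0.01, 0, 0, 0, 1],
  [-0.073, -0.366, 0.017, 0, 0, 0, 1],
  [-0.073, -0.366, 0.017, 0, 0, 0, 1],
  [-0.073, -0.366, 0.017, 0, 0, 0, 1],
])

```text
time: 6.12
tool_pos: [0.5115, 0.1474, 0.2797]
ee_rot: [3.141, -0.046, -0.0]
wrist_force: [-0.5, -0.9, -1.8]
gripper_width: 0.358
```

```bash
python3 - <<'E'
from h import *
for n in ['wrist','side','top']:
  r=snap(n,n+'3');np.savez(n+'3.npz',**r)
p=ctrl.state()['tool_pos'];print(p)
crop('side3','side3c',200,400,200,420,3.5)
crop('top3','top3c',80,260,60,295,3.4)
delta((.5105,.1515,.2),down(np.radians(-1.6)))
E
```

```text
[0.5116 0.1478 0.2799]
move [-0.0024 -0.0073  0.1597] [-0.     -0.0001 -0.0004] q [-0.8599  0.2393  0.5932  1.8051 -0.1463  1.1407 -0.2479] t 6.275 W 0.3501797925516188 F [ 1.4633  0.4235 -2.2784]
```

View pics/wrist3.png

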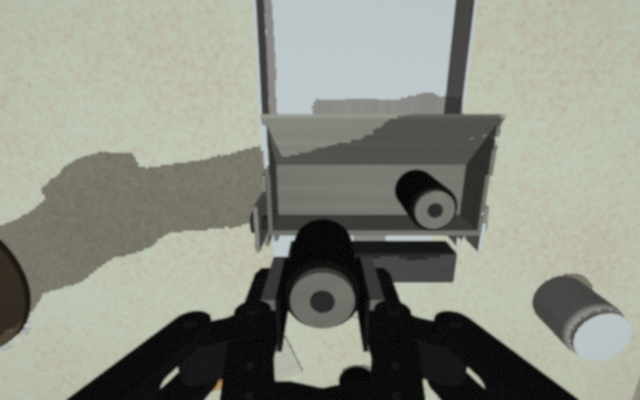

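View pics/side3c.png

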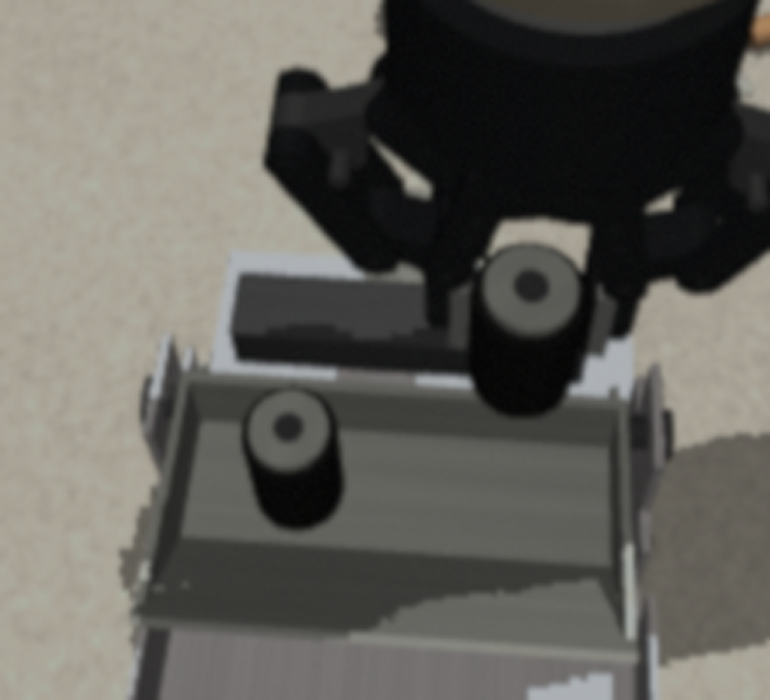

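View pics/top3c.png

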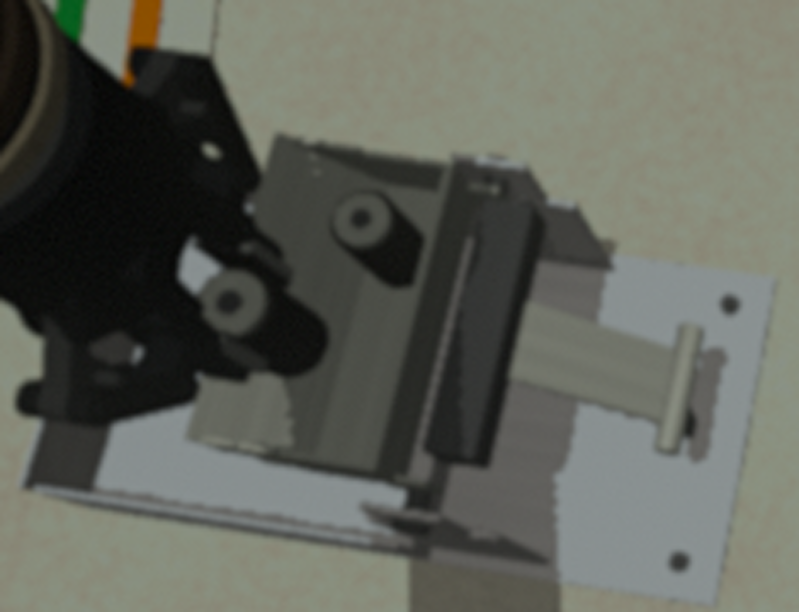

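```bash
python3 - <<'E'
from h import *
T=dict(np.load('top3.npz'));S=dict(np.load('side3.npz'))
h,e=tri((T,(168.5,127.6)),(S,(281.4,351.4)));m,e2=tri((T,(144.1,166.2)),(S,(322,282.3)))
print(h,e,m,e2)
print('tcp',ctrl.state()['tool_pos'])
E
```

```text
[0.5107 0.1469 0.2902] [0.0005285423743576603, 0.0005285423743575607] [0.5839 0.1508 0.1957] [0.0006297192408206006, 0.0006297192408202681]
tcp [0.5116 0.1478 0.2799]
```

```bash
python3 - <<'E'
from h import *
delta((.511,.1525,.188),down(np.radians(-1.6)))
E
```

```text
move [-0.0015 -0.0093  0.1837] [-0.     -0.0001 -0.0004] q [-0.8599  0.2393  0.5932  1.8051 -0.1463  1.1407 -0.2479] t 6.275 W 0.3501797925516188 F [ 1.4633  0.4235 -2.2784]
```

Request:
step_arm([
  [-0.001, -0.009, 0.06, 0, 0, 0, 1],
  [-0.001, -0.009, 0.11, 0, 0, 0, 1],
  [-0.001, -0.009, 0.14, 0, 0, 0, 1],
  [-0.001, -0.009, 0.14, 0, 0, 0, 1],
])

```text
time: 6.78
tool_pos: [0.5106, 0.1534, 0.209]
ee_rot: [3.14, -0.043, -0.002]
wrist_force: [0.6, -0.1, -1.5]
gripper_width: 0.352
```

```bash
python3 - <<'E'
from h import *
delta((.511,.1525,.188),down(np.radians(-1.6)))
snap('wrist','w4');snap('side','s4');crop('s4','s4c',200,400,200,420,3.5)
print(ctrl.state()['tool_pos'])
E
```

```text
move [0.0009 0.0017 0.042 ] [0.0003 0.0004 0.0001] q [-0.8374  0.3184  0.5691  1.8909 -0.2025  0.991  -0.2066] t 6.775 W 0.35236105758828096 F [ 0.5712 -0.053  -1.4958]
[0.5115 0.1538 0.2103]
```

View pics/s4c.png

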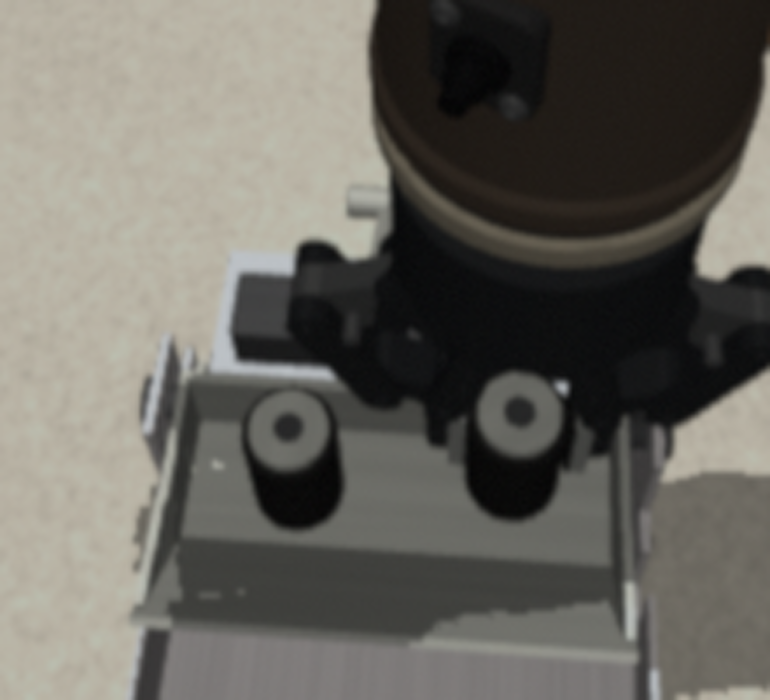

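View pics/w4.png

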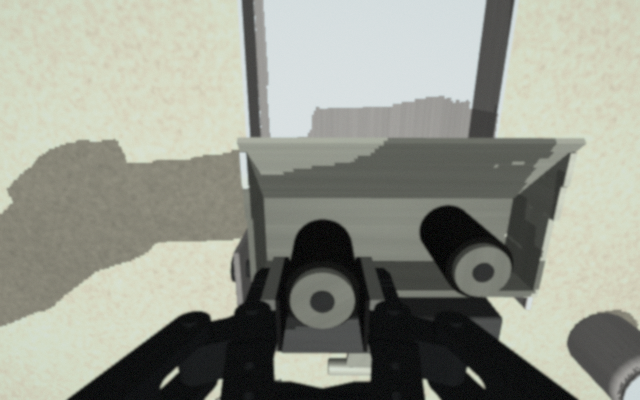

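Request:
step_arm([
  [0, 0.001, 0.025, 0, 0, 0, 1],
  [0, 0.001, 0.042, 0, 0, 0, 1],
  [0, 0.001, 0.044, 0, 0, 0, 1],
  [0, 0.001, 0.044, 0, 0, 0, 1],
])

```text
time: 7.38
tool_pos: [0.5109, 0.1535, 0.1876]
ee_rot: [3.141, -0.042, -0.0]
wrist_force: [0.9, -0.1, -2.1]
gripper_width: 0.351
```

Request:
step_arm([
  [0, 0, 0, 0, 0, 0, -0.2],
  [0, 0, -0.04, 0, 0, 0, -0.2],
  [0, 0, -0.16, 0, 0, 0, -0.2],
  [0, 0, -0.28, 0, 0, 0, -0.2],
  [0, 0, -0.36, 0, 0, 0, -0.2],
  [0, 0, -0.36, 0, 0, 0, -0.2],
])

```text
time: 8.12
tool_pos: [0.5124, 0.1537, 0.3714]
ee_rot: [-3.138, 0.042, -0.01]
wrist_force: [0.2, -0.1, -1.3]
gripper_width: 0.6
```

```bash
python3 - <<'E'
from h import *
for n in ['side','top','wrist']:
  r=snap(n,n+'5');np.savez(n+'5.npz',**r)
print(ctrl.state()['tool_pos'],ctrl.state()['gripper_width'])
E
```

```text
[0.5105 0.1535 0.3669] 0.5994813921733934
```

View pics/side5.png

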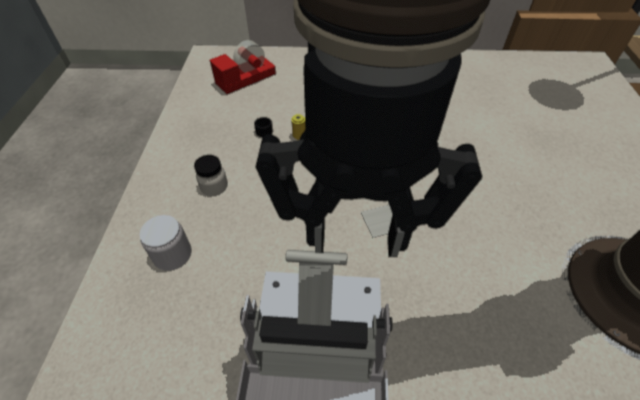

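View pics/top5.png

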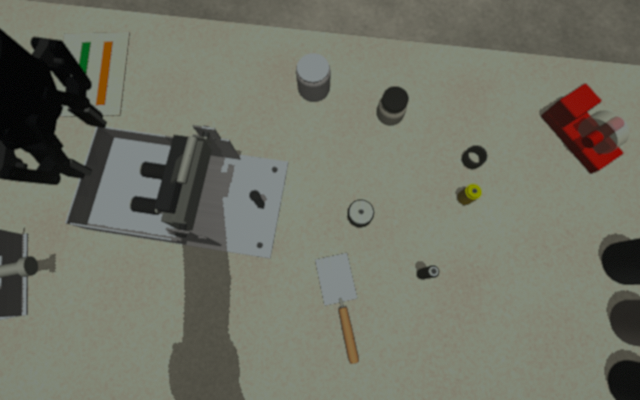

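View pics/wrist5.png

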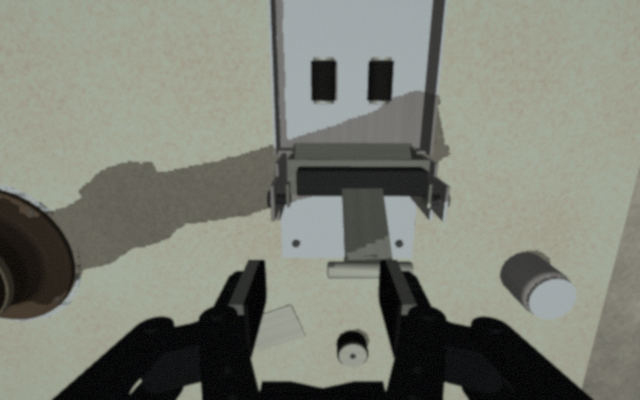

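```bash
python3 - <<'E'
from h import *
crop('top5','t5',110,240,90,270,4.4);crop('side5','s5',235,400,230,400,3.6)
E
```

```text
(no output)
```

View pics/t5.png

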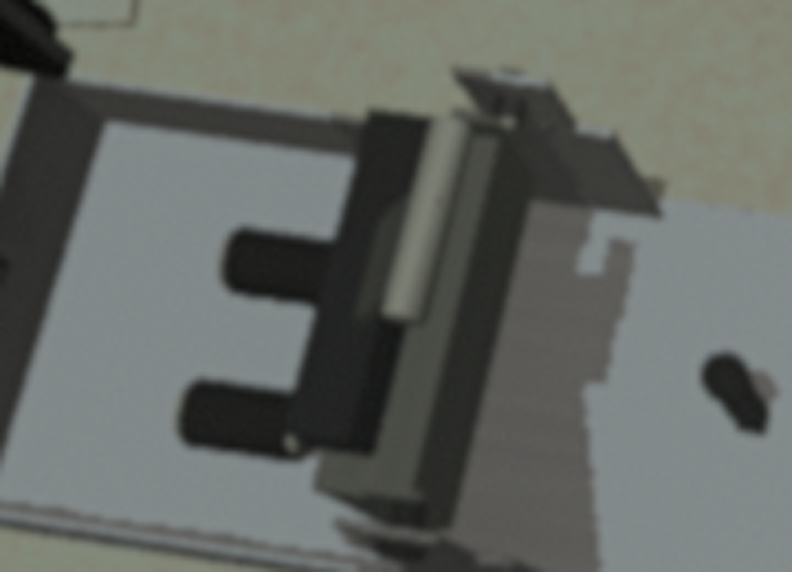

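View pics/s5.png

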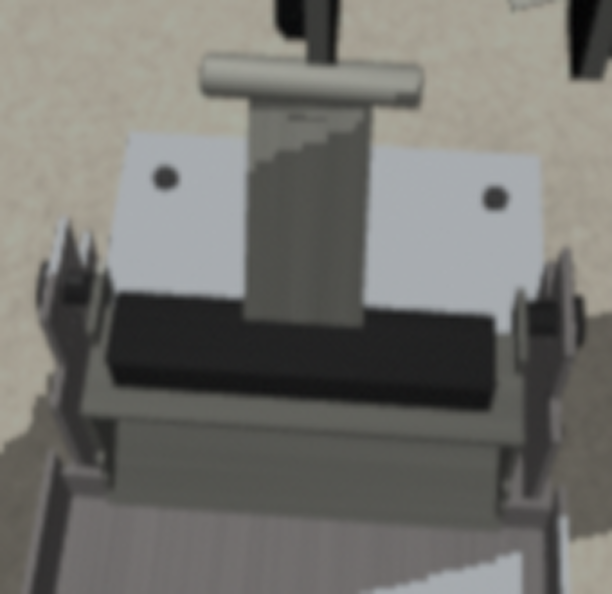

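```bash
python3 - <<'E'
from h import *
T=dict(np.load('top5.npz'));S=dict(np.load('side5.npz'))
a,e=tri((T,(136.1,191.8)),(S,(255.8,286.4)));b,e2=tri((T,(181.6,180.9)),(S,(259.4,346.7)))
print(a,b,(a+b)/2,e,e2)
P=(a+b)/2
# corner path -> TCP
yc,zc=.1185,.130
for ph in [103.7,112,120,130,140,150,160,170,178,185,190]:
    f=np.radians(ph);bar=np.array([yc+.114*np.cos(f),zc+.114*np.sin(f)])
    off=.007*np.array([np.sin(f),-np.cos(f)])
    c=bar+off; print(ph,'bar',bar,'corner',c,'tcp yz',c+[.011,.014])
delta((.546,.15,.30),down(np.radians(-1.6)))
E
```

```text
[0.5823 0.0927 0.2446] [0.5132 0.0943 0.2433] [0.5477 0.0935 0.2439] [0.0015754495538127476, 0.0015754495538126123] [0.0011275514398220014, 0.0011275514398219068]
103.7 bar [0.0915 0.2408] corner [0.0983 0.2424] tcp yz [0.1093 0.2564]
112 bar [0.0758 0.2357] corner [0.0823 0.2383] tcp yz [0.0933 0.2523]
120 bar [0.0615 0.2287] corner [0.0676 0.2322] tcp yz [0.0786 0.2462]
130 bar [0.0452 0.2173] corner [0.0506 0.2218] tcp yz [0.0616 0.2358]
140 bar [0.0312 0.2033] corner [0.0357 0.2086] tcp yz [0.0467 0.2226]
150 bar [0.0198 0.187 ] corner [0.0233 0.1931] tcp yz [0.0343 0.2071]
160 bar [0.0114 0.169 ] corner [0.0138 0.1756] tcp yz [0.0248 0.1896]
170 bar [0.0062 0.1498] corner [0.0074 0.1567] tcp yz [0.0184 0.1707]
178 bar [0.0046 0.134 ] corner [0.0048 0.141 ] tcp yz [0.0158 0.155 ]
185 bar [0.0049 0.1201] corner [0.0043 0.127 ] tcp yz [0.0153 0.141 ]
190 bar [0.0062 0.1102] corner [0.005  0.1171] tcp yz [0.016  0.1311]
move [0.0712 0.0052 0.1338] [0.     0.0003 0.0005] q [-0.8957  0.1771  0.6096  1.6669 -0.1042  1.3311 -0.295 ] t 8.275 W 0.5994813921733934 F [-0.0192  0.528  -0.426 ]
```

```bash
python3 - <<'E'
from h import *
D=down(np.radians(-1.6))
delta((.547,.128,.30),D)
delta((.547,.128,.244),D)
E
```

```text
move [0.0744 0.0491 0.1338] [0.     0.0003 0.0005] q [-0.8957  0.1771  0.6096  1.6669 -0.1042  1.3311 -0.295 ] t 8.275 W 0.5994813921733934 F [-0.0192  0.528  -0.426 ]
move [0.0745 0.0491 0.2458] [0.     0.0003 0.0005] q [-0.8957  0.1771  0.6096  1.6669 -0.1042  1.3311 -0.295 ] t 8.275 W 0.5994813921733934 F [-0.0192  0.528  -0.426 ]
```

Request:
step_arm([
  [0.074, 0.049, 0, 0, 0, 0, 1],
  [0.074, 0.049, 0.05, 0, 0, 0, 1],
  [0.074, 0.049, 0.134, 0, 0, 0, 1],
  [0.074, 0.049, 0.134, 0, 0, 0, 1],
  [0.074, 0.049, 0.19, 0, 0, 0, 1],
  [0.074, 0.049, 0.244, 0, 0, 0, 1],
  [0.074, 0.049, 0.244, 0, 0, 0, 1],
], squeeze=30)

```text
time: 9.15
tool_pos: [0.5465, 0.1281, 0.2451]
ee_rot: [3.14, -0.041, -0.004]
wrist_force: [0.1, 0.4, 0.3]
gripper_width: -0.002
```

```bash
python3 - <<'E'
from h import *
snap('side','s6');snap('wrist','w6');crop('s6','s6c',150,400,200,420,2.4)
D=down(np.radians(-1.6))
print(ctrl.state()['tool_pos'])
for y,z in [(.094,.243),(.077,.239),(.059,.230),(.043,.218)]: delta((.547,y,z),D)
E
```

```text
[0.5479 0.1282 0.247 ]
move [0.     0.0683 0.008 ] [-0.0001 -0.0003  0.0004] q [-0.789   0.3345  0.6096  1.7805 -0.2134  1.0918 -0.1331] t 9.25 W -0.0017794211414518283 F [-0.1922  0.2147  1.1589]
move [0.0009 0.1023 0.016 ] [-0.0001 -0.0003  0.0004] q [-0.789   0.3345  0.6096  1.7805 -0.2134  1.0918 -0.1331] t 9.25 W -0.0017794211414518283 F [-0.1922  0.2147  1.1589]
move [0.0019 0.1383 0.034 ] [-0.0001 -0.0003  0.0004] q [-0.789   0.3345  0.6096  1.7805 -0.2134  1.0918 -0.1331] t 9.25 W -0.0017794211414518283 F [-0.1922  0.2147  1.1589]
move [0.0027 0.1703 0.058 ] [-0.0001 -0.0003  0.0004] q [-0.789   0.3345  0.6096  1.7805 -0.2134  1.0918 -0.1331] t 9.25 W -0.0017794211414518283 F [-0.1922  0.2147  1.1589]
```

View pics/s6c.png

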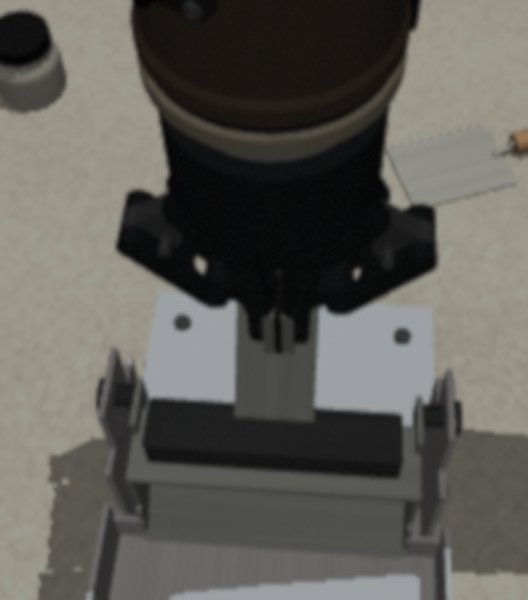

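View pics/w6.png

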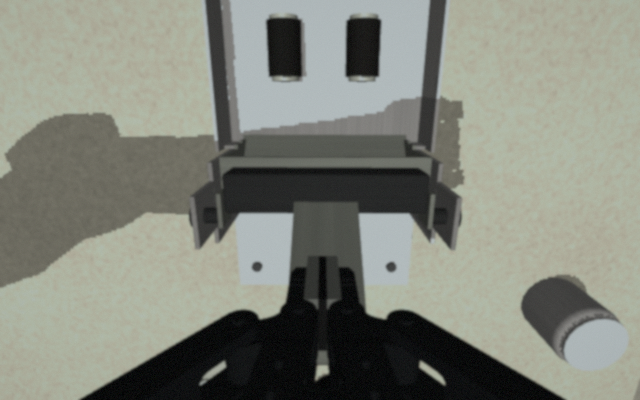

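Request:
step_arm([
  [0, 0.03, 0.006, 0, 0, 0, 1],
  [0, 0.05, 0.008, 0, 0, 0, 1],
  [0, 0.068, 0.009, 0, 0, 0, 1],
  [0.001, 0.086, 0.012, 0, 0, 0, 1],
  [0.001, 0.102, 0.017, 0, 0, 0, 1],
  [0.002, 0.12, 0.025, 0, 0, 0, 1],
  [0.002, 0.138, 0.034, 0, 0, 0, 1],
  [0.002, 0.138, 0.034, 0, 0, 0, 1],
])

```text
time: 10.25
tool_pos: [0.5464, 0.0575, 0.2285]
ee_rot: [3.14, -0.044, -0.0]
wrist_force: [-1.3, 0.6, 2.2]
gripper_width: -0.0
```

```bash
python3 - <<'E'
from h import *
snap('side','s7');crop('s7','s7c',150,400,200,420,2.4)
snap('top','t7');crop('t7','t7c',90,260,60,295,3.2)
D=down(np.radians(-1.6))
print(ctrl.state()['tool_pos'])
for y,z in [(.043,.218),(.030,.203),(.020,.186),(.013,.168),(.01,.153),(.009,.139),(.009,.13)]: delta((.547,y,z),D)
E
```

```text
[0.5466 0.0584 0.2289]
move [0.0016 0.0308 0.0218] [ 0.0001 -0.0001  0.0002] q [-0.6867  0.3329  0.6272  1.8333 -0.2229  1.046  -0.0003] t 10.35 W 0.0007473084784363371 F [0.5756 0.8807 2.1709]
move [0.0023 0.0568 0.0518] [ 0.0001 -0.0001  0.0002] q [-0.6867  0.3329  0.6272  1.8333 -0.2229  1.046  -0.0003] t 10.35 W 0.0007473084784363371 F [0.5756 0.8807 2.1709]
move [0.0028 0.0768 0.0858] [ 0.0001 -0.0001  0.0002] q [-0.6867  0.3329  0.6272  1.8333 -0.2229  1.046  -0.0003] t 10.35 W 0.0007473084784363371 F [0.5756 0.8807 2.1709]
move [0.0032 0.0908 0.1218] [ 0.0001 -0.0001  0.0002] q [-0.6867  0.3329  0.6272  1.8333 -0.2229  1.046  -0.0003] t 10.35 W 0.0007473084784363371 F [0.5756 0.8807 2.1709]
move [0.0034 0.0967 0.1518] [ 0.0001 -0.0001  0.0002] q [-0.6867  0.3329  0.6272  1.8333 -0.2229  1.046  -0.0003] t 10.35 W 0.0007473084784363371 F [0.5756 0.8807 2.1709]
move [0.0034 0.0987 0.1798] [ 0.0001 -0.0001  0.0002] q [-0.6867  0.3329  0.6272  1.8333 -0.2229  1.046  -0.0003] t 10.35 W 0.0007473084784363371 F [0.5756 0.8807 2.1709]
move [0.0034 0.0987 0.1978] [ 0.0001 -0.0001  0.0002] q [-0.6867  0.3329  0.6272  1.8333 -0.2229  1.046  -0.0003] t 10.35 W 0.0007473084784363371 F [0.5756 0.8807 2.1709]
```

View pics/s7c.png

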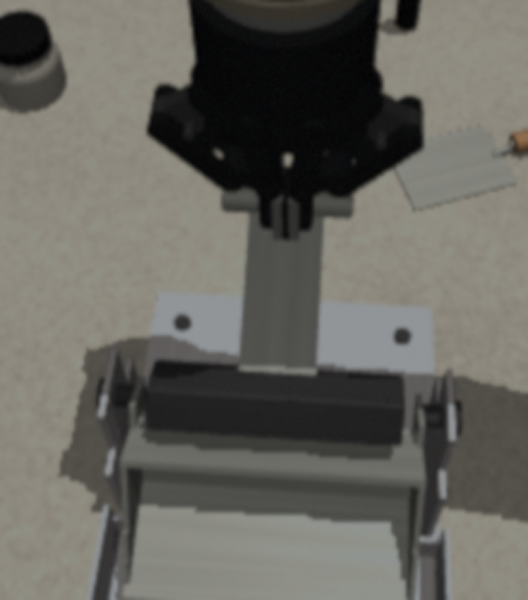

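View pics/t7c.png

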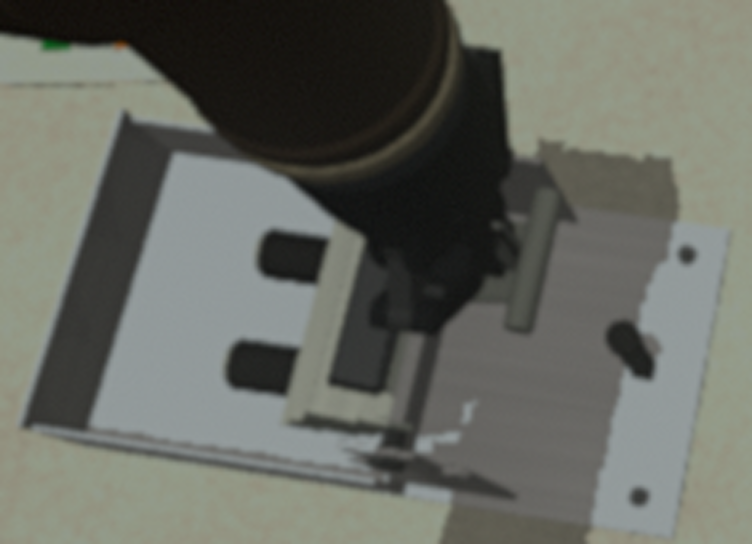

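Request:
step_arm([
  [0.001, 0.016, 0.01, 0, 0, 0, 1],
  [0.002, 0.031, 0.022, 0, 0, 0, 1],
  [0.002, 0.045, 0.036, 0, 0, 0, 1],
  [0.002, 0.057, 0.052, 0, 0, 0, 1],
  [0.003, 0.068, 0.068, 0, 0, 0, 1],
  [0.003, 0.077, 0.086, 0, 0, 0, 1],
  [0.003, 0.085, 0.104, 0, 0, 0, 1],
  [0.003, 0.091, 0.122, 0, 0, 0, 1],
])

```text
time: 11.35
tool_pos: [0.5467, 0.0132, 0.1669]
ee_rot: [3.141, -0.042, -0.0]
wrist_force: [0.5, 0.1, 1.8]
gripper_width: 0.003
```

```bash
python3 - <<'E'
from h import *
snap('side','s8');crop('s8','s8c',150,400,200,420,2.4)
D=down(np.radians(-1.6))
print(ctrl.state()['tool_pos'])
for y,z in [(.013,.168),(.01,.153),(.009,.139),(.009,.13)]: delta((.547,y,z),D)
E
```

```text
[0.546  0.0128 0.1659]
move [ 0.002  -0.0005 -0.0042] [0.0003 0.0005 0.0003] q [-0.5791  0.4068  0.6059  1.9068 -0.287   0.9164  0.1387] t 11.4 W 0.0015695431877859837 F [-1.1297  0.3672 -0.5414]
move [0.0022 0.0055 0.0258] [0.0003 0.0005 0.0003] q [-0.5791  0.4068  0.6059  1.9068 -0.287   0.9164  0.1387] t 11.4 W 0.0015695431877859837 F [-1.1297  0.3672 -0.5414]
move [0.0023 0.0075 0.0538] [0.0003 0.0005 0.0003] q [-0.5791  0.4068  0.6059  1.9068 -0.287   0.9164  0.1387] t 11.4 W 0.0015695431877859837 F [-1.1297  0.3672 -0.5414]
move [0.0023 0.0075 0.0718] [0.0003 0.0005 0.0003] q [-0.5791  0.4068  0.6059  1.9068 -0.287   0.9164  0.1387] t 11.4 W 0.0015695431877859837 F [-1.1297  0.3672 -0.5414]
```

View pics/s8c.png

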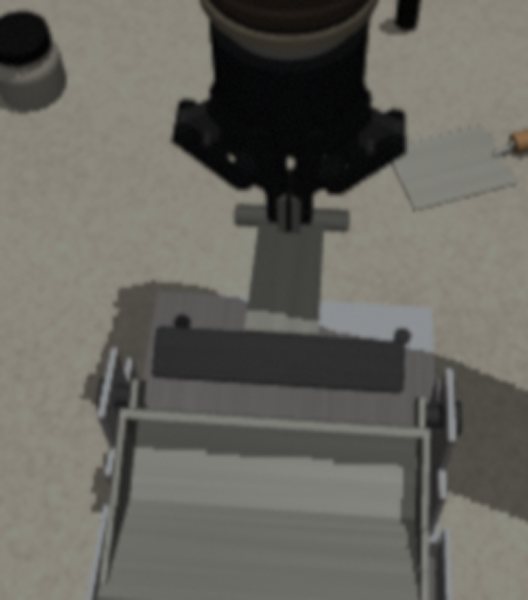

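Still leading the handle, now nearly on top of it; continue down the arc to about z 0.130, then lift off.

Request:
step_arm([
  [0.002, 0.003, 0.013, 0, 0, 0, 1],
  [0.002, 0.006, 0.026, 0, 0, 0, 1],
  [0.002, 0.007, 0.04, 0, 0, 0, 1],
  [0.002, 0.007, 0.054, 0, 0, 0, 1],
  [0.002, 0.007, 0.064, 0, 0, 0, 1],
  [0.002, 0.007, 0.072, 0, 0, 0, 1],
  [0.002, 0.007, 0.072, 0, 0, 0, 1],
])

```text
time: 12.28
tool_pos: [0.5474, 0.01, 0.1313]
ee_rot: [3.141, -0.042, -0.001]
wrist_force: [0.0, -0.1, -0.1]
gripper_width: 0.004
```

```bash
python3 - <<'E'
from h import *
snap('side','s9');crop('s9','s9c',150,400,200,420,2.4)
print(ctrl.state()['tool_pos'])
E
```

```text
[0.5476 0.01   0.1316]
```

View pics/s9c.png

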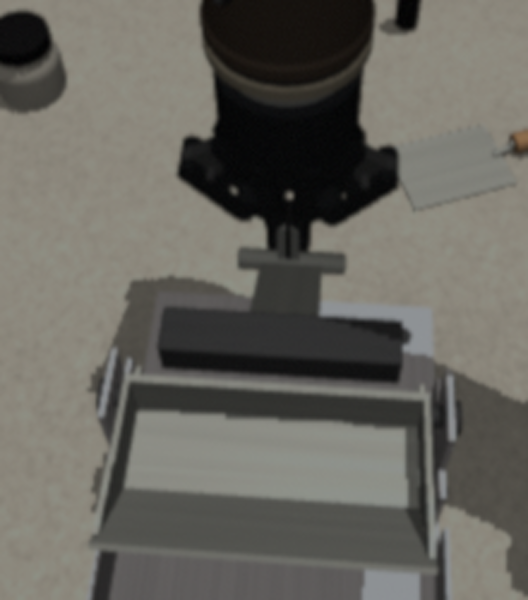

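Request:
step_arm([
  [0, 0, -0.1, 0, 0, 0, 1],
  [0, 0.05, -0.22, 0, 0, 0, 1],
  [0, 0.15, -0.34, 0, 0, 0, 1],
  [0, 0.25, -0.4, 0, 0, 0, 1],
  [0, 0.35, -0.4, 0, 0, 0, 1],
  [0, 0.4, -0.4, 0, 0, 0, 1],
  [0, 0.4, -0.4, 0, 0, 0, 1],
  [0, 0.4, -0.4, 0, 0, 0, 1],
])

```text
time: 13.32
tool_pos: [0.5425, -0.1887, 0.3314]
ee_rot: [-3.14, 0.04, 0.0]
wrist_force: [-0.0, 0.9, 0.1]
gripper_width: -0.0
```

```bash
python3 - <<'E'
from h import *
for n in ['side','top']:
  r=snap(n,n+'A');np.savez(n+'A.npz',**r)
crop('sideA','sAc',245,400,230,400,3.8);crop('topA','tAc',100,265,60,295,3.4)
a=cv2.imread('pics/side0.png').astype(int);b=cv2.imread('pics/sideA.png').astype(int)
print(np.abs(a-b)[250:280,295:350].mean(), ctrl.state()['time'])
E
```

```text
11.365252525252526 13.425
```

View pics/sAc.png

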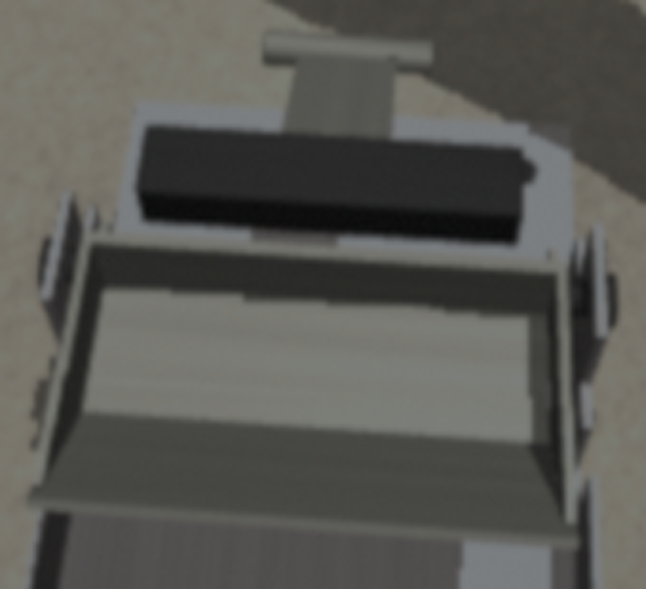

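View pics/tAc.png

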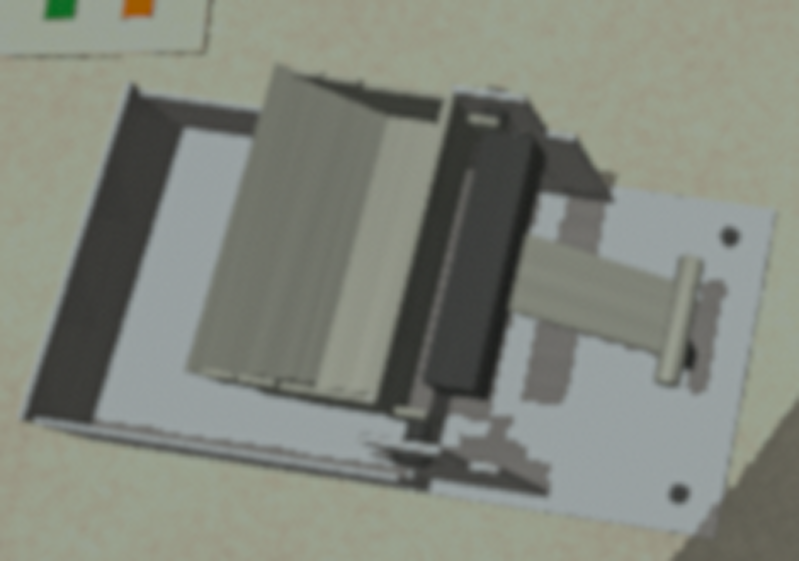

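Request:
step_arm([
  [0, -0.9, 0, 0, 0, 0, 1],
  [0, -0.9, 0, 0, 0, 0, 1],
  [0, -0.9, 0, 0, 0, 0, 1],
  [0, -0.9, 0, 0, 0, 0, 1],
  [0, -0.9, 0, 0, 0, 0, 1],
  [0, -0.9, 0, 0, 0, 0, 1],
  [0, -0.9, 0, 0, 0, 0, 1],
  [0, -0.9, 0, 0, 0, 0, 1],
])

```text
time: 14.42
tool_pos: [0.5519, 0.2673, 0.3304]
ee_rot: [-3.141, 0.026, 0.003]
wrist_force: [0.9, -0.1, 0.8]
gripper_width: 0.001
```

Request:
step_arm([
  [0, -0.25, 0, 0, 0, 0, 1],
  [0, -0.25, 0, 0, 0, 0, 1],
  [0, -0.25, 0, 0, 0, 0, 1],
  [0, -0.25, 0, 0, 0, 0, 1],
])

```text
time: 14.92
tool_pos: [0.5573, 0.3844, 0.3312]
ee_rot: [3.14, -0.041, -0.0]
wrist_force: [-0.4, 0.2, 0.4]
gripper_width: 0.0
```

```bash
python3 - <<'E'
from h import *
r=snap('wrist','wB');print(r['world_from_camera'])
E
```

```text
[[ 0.9997 -0.0246 -0.009   0.5587]
 [-0.0262 -0.9489 -0.3146  0.465 ]
 [-0.0009  0.3147 -0.9492  0.4601]
 [ 0.      0.      0.      1.    ]]
```

View pics/wB.png

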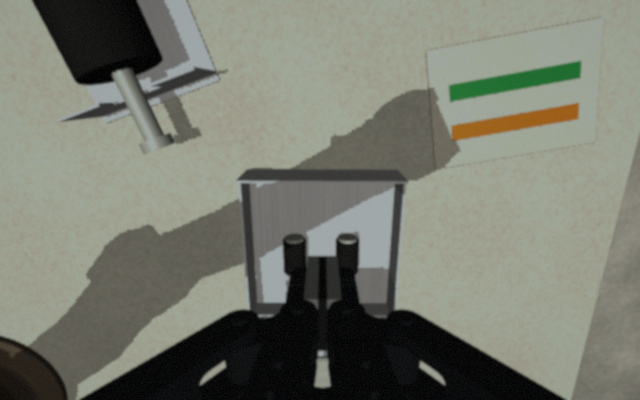

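```bash
python3 - <<'E'
from h import *
st=ctrl.state();print(st['time'],np.abs(st['joint_vel']).max());print(ctrl.finish_job())
E
```

```text
14.975 0.015501110282477776
the job is handed in; nothing more can be done
None
```

I loaded the short roller into the free place beside its mate. The bucket tripped and dumped both into the tray. I then pushed the rear handle along its arc with closed fingers until the bucket fell home. I handed the job in at 15.0 s with the arm clear of everything.

**Last checks:**
- **Bucket:** it is empty, and in the side and top pictures it sits at the same pixels as at the start. I read this by eye. A numeric comparison of the handle area was no use because of a changed arm shadow.
- **Rollers:** the wrist camera shows both lying in the tray, at about pixels (252, 295) and (252, 347).
- **Forces:** wrist forces reported at the end of each move stayed under 8 N.

**Disagreements:** measured heights came out about 2 mm above the stated ones (up to 4 mm at the handle). I treated this as camera calibration bias. No check failed.

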